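Pack the parts caddy and leave the look-alikes

TASK

Pack the wooden parts caddy for the next repair: the black tape roll goes in the yellow bin, the white-and-grey solder spool in the blue bin, the white terminal strip in the green bin and the black adapter brick in the red bin, each lying the same way up as now, flat on the floor in the middle of its bin. The red tape roll and the orange-and-copper spool belong to another job: leave them where they are.

Things in the scene. Friction and masses are not known exactly. Their poses are not given: they have to be found in the camera images.
- black_tape (a point): small roll of black tape lying flat, 55 mm across and 19 mm tall; point at its centre (half-way up), z up when flat. Goes in the yellow bin.
- solder_spool (a point): spool with white end discs and a grey winding, standing on one disc, 52 mm across and 36 mm tall; point at its centre (half-way up), z up when standing. Goes in the blue bin.
- terminal_strip (a point): white screw terminal strip lying flat, screws up, 17 mm wide (its x), 75 mm long (its y); its body is 12 mm tall, the screw tops reach 17 mm. Grasp the body across its width. Point at the centre of the body, 6 mm above its underside, z up. Goes in the green bin.
- adapter (a point): black adapter brick lying flat, 38 mm wide (its x), 58 mm long (its y), 30 mm tall; point at its centre, 15 mm above its underside, z up. Goes in the red bin.
- red_tape (a point): look-alike that stays: roll of red tape lying flat, 54 mm across, 19 mm tall; point at its centre.
- copper_spool (a point): look-alike that stays: spool with orange end discs and a copper-coloured winding, standing, 52 mm across, 36 mm tall; point at its centre.
- yellow_bin_floor (a point): yellow open plastic bin, fixed in the wooden caddy: square, 121 mm outside, 115 mm inside, walls 3 mm thick and 16 mm tall, floor 3 mm thick. This point is the middle of the floor's upper face (11 mm above the table), marked by a round black pad 44 mm across and flush with the floor; axes x and y run parallel to the walls, z up. The four bins stand two by two, nearly touching (centres 122 mm apart); the caddy's rim around them is 18 mm above the table.
- blue_bin_floor (a point): blue open plastic bin, fixed in the wooden caddy: square, 121 mm outside, 115 mm inside, walls 3 mm thick and 16 mm tall, floor 3 mm thick. This point is the middle of the floor's upper face (11 mm above the table), marked by a round black pad 44 mm across and flush with the floor; axes x and y run parallel to the walls, z up. The four bins stand two by two, nearly touching (centres 122 mm apart); the caddy's rim around them is 18 mm above the table.
- green_bin_floor (a point): green open plastic bin, fixed in the wooden caddy: square, 121 mm outside, 115 mm inside, walls 3 mm thick and 16 mm tall, floor 3 mm thick. This point is the middle of the floor's upper face (11 mm above the table), marked by a round black pad 44 mm across and flush with the floor; axes x and y run parallel to the walls, z up. The four bins stand two by two, nearly touching (centres 122 mm apart); the caddy's rim around them is 18 mm above the table.
- red_bin_floor (a point): red open plastic bin, fixed in the wooden caddy: square, 121 mm outside, 115 mm inside, walls 3 mm thick and 16 mm tall, floor 3 mm thick. This point is the middle of the floor's upper face (11 mm above the table), marked by a round black pad 44 mm across and flush with the floor; axes x and y run parallel to the walls, z up. The four bins stand two by two, nearly touching (centres 122 mm apart); the caddy's rim around them is 18 mm above the table.
Mind the look-alikes: they are no part of the job. Leave any pink, purple or turquoise look-alike of the part that bears black_tape alone.

How it is judged:
At the end, for the whole second after the job is handed in: Each of the four things lies flat (within 0.15 rad, same side up) and at rest on the floor of its own bin, its centre within 15 mm of the bin's centre seen from above; the red tape and the orange-and-copper spool are within 20 mm of where they started and still lie or stand flat (horizontal distance between black_tape and yellow_bin_floor below 0.015 m and z of black_tape in the frame of yellow_bin_floor between 0.0055 and 0.0135 m and angle between each of black_tape, solder_spool, terminal_strip, adapter, red_tape, copper_spool's own z axis and vertical below 0.15 rad and linear speed of each of tape, spool, strip, brick below 0.02 m/s and angular speed of each of tape, spool, strip, brick below 0.2 rad/s and horizontal distance between solder_spool and blue_bin_floor below 0.015 m and z of solder_spool in the frame of blue_bin_floor between 0.014 and 0.022 m and horizontal distance between terminal_strip and green_bin_floor below 0.015 m and z of terminal_strip in the frame of green_bin_floor between 0.002 and 0.01 m and horizontal distance between adapter and red_bin_floor below 0.015 m and z of adapter in the frame of red_bin_floor between 0.011 and 0.019 m and distance of each of red_tape, copper_spool from where it was at the start of the episode below 0.02 m); the robot touches nothing.
It fails at once if a look-alike (red tape or orange-and-copper spool) is moved more than 20 mm (distance of any of red_tape, copper_spool from where it was at the start of the episode above 0.02 m).
It also fails if it takes over 102 s, if anything falls off the work surface, if the arm or the gripper's body presses on something with over 40 N, if the wrist force passes 120 N, or if a joint passes its speed limit or range.

ROBOT

A 6-joint arm with a two-finger parallel gripper is mounted at the origin on a cart in front of the work surface, level with it; the furniture and walls round the work are solid. World frame = base frame: x ahead of the robot, y to its left, z up, the work surface at z = 0. Lengths are in m, angles in rad, forces in N, time in s.
With the tool pointing down it reaches from about 0.425 to 0.95 m from the base axis. Payload 3.5 kg.
Tool frame: the origin (TCP) lies between the finger pads; the fingertips stand 14 mm ahead of it and the grasp point (between the pads) lies 5 mm behind it; z points along the fingers, y is the line along which they close (so a half turn about z gives the same grasp; the last joint's range is limited). The gripper opens to 85 mm and grips with 20 to 120 N. Pads are 22 mm wide; open, the fingers measure 114 mm over their backs; the gripper's body (76 mm by 85 mm) begins 54 mm behind the grasp point. The pads swing forward as they close: fully open they stand 13 mm farther back than shut.
Start: joints at [1.179, 0.286, 1.577, -0, 1.279, -0.15], TCP at [0.162, 0.655, 0.245] pointing down, gripper open.
Joint ranges: [-2.77, 2.77], [-0.9, 2.22], [0.21, 2.48], [-1.53, 4.67], [0.24, 2.81], [-2.84, 2.84]. Speed limits (rad/s): [2.79, 2.79, 3.14, 3.14, 3.14, 3.14].

INTERFACE

Orientations are given as a unit quaternion [x, y, z, w].
In Python, from plant import * gives the robot as it stands.
- The arm moves only by the tool step_arm, never from a script. Its argument "commands" is a list of rows, each an object of numbers: "gripper": the gripper's target within -1 to 1 (shut at 1, half-way at 0, fully open at -1); "x", "y", "z": the shift along the tool's x, y, z in mm; "spin": the turn about the tool's z in degrees. A call has exactly 10 rows; each row shifts and turns the commanded pose from where the row before left it, along the tool's axes as they then stand; what a row does not reach is not made up. A row lasts 1/10 s, in which the tool goes at most 50 mm and 8.59 degrees, less where a joint would pass 70% of its speed; a pose out of reach is approached as far as the arm can. A call with a gripper value outside its range is refused whole. The fingers move at their own pace and stop on an object; "force" is the grip in N (left out, the last holds). Time passes only in rows, so rows that do not move let the fingers close, or fill a call up. It gives the time, the measured TCP pose, the force, the opening and the grip force at its end, in the units of the state.
- get_state(): the state, without advancing time (a new reading comes with each control period).
- read_camera(name): name is "scene" or "side" or "wrist"; returns a dict with "color" (400x640x3 uint8, red, green, blue), "z_map" (400x640 float32, m along the optical axis (not along the pixel's ray), 0 where there is no reading), "fx", "fy", "cx", "cy" (pixels), "eye" and "attitude" of the camera in the world; the wrist camera has in their place "mount" (4x4, takes a point from camera to tool coordinates, whose origin is the TCP and whose axes are the flange's). Camera axes: x right, y up, looking along -z (the intrinsics and any distortion apply to the point x, -y, -z); pixel columns grow to the right and rows downward; lengths in m; the calibration is good to about 2 mm. A picture is of the moment at which its call begins: read the wrist's pose just before it.
- sign_off(): hands the job in; it is judged then, once.
The state is a dict: "time": time; "qpos": joint angles; "dq": joint speeds; "joint_efforts": joint torques, N m; "eef_pos": TCP position; "tcp_rot": TCP orientation; "contact_force": force on the tool from outside, world axes, zero at the start; "wrist_torque": the same for the moment, N m; "opening": opening from 0.0 (shut) to 1.0 (fully open); "finger_force": force on a finger pad.
Only numpy, scipy, OpenCV 4.12 (cv2) and the standard library are available. Lean on these libraries where they do the work, as an engineer would, in place of code of your own. Each camera call takes 0.05 s, during which the arm holds its last target. There are 200 camera calls.

## Working session

There is one attempt and no reset: what is moved stays moved. The work goes in short steps, Python scripts to look and compute and a tool call to move; the robot and the scene stay as the last step left them, time stands still between calls to the robot, and variables do not carry over. Pictures are saved under pics/ and viewed, at most 14 in all, crops included, and the job is handed in when it is done.

Besides the shell and the picture viewer there is one more tool, called after "Call:" as name(argument=value, ...), one argument or row to a line, values as JSON. step_arm: Moves the arm, as the interface text tells. Its arguments: {"type":"object","properties":{"commands":{"type":"array"},"force":{"type":"number"}},"required":["commands"]}

```bash
mkdir -p pics; ls; cat > h.py <<'E'
from plant import *
import numpy as np, cv2
from scipy.spatial.transform import Rotation as R
def save(n,f):
    c=read_camera(n); cv2.imwrite(f'pics/{f}.png',c['color'][:,:,::-1]); np.savez(f'pics/{f}.npz',**{k:v for k,v in c.items() if v is not None}); return c
E
python3 - <<'E'
from h import *
for n in ['scene','side']:
    c=save(n,n+'0'); print(n,{k:(v if not hasattr(v,'shape') or v.size<20 else v.shape) for k,v in c.items()})
s=get_state(); print(s)
c=save('wrist','wrist0'); print(c['mount'],c.keys())
E
```

```text
pics
scene {'color': (400, 640, 3), 'z_map': (400, 640), 'fx': 426.03511380735483, 'fy': 426.03511380735483, 'cx': 317.5691952909898, 'cy': 201.2923708257697, 'eye': array([-0.31995925, -0.83362274,  0.54296386]), 'attitude': array([ 0.5042319 , -0.21882711, -0.35262985,  0.7573091 ])}
side {'color': (400, 640, 3), 'z_map': (400, 640), 'fx': 366.46303784857065, 'fy': 366.46303784857065, 'cx': 318.13153971373265, 'cy': 207.99049659492863, 'eye': array([ 0.19594097, -0.73962246,  0.49586075]), 'attitude': array([ 0.480447  , -0.11384096, -0.19110267,  0.84834585])}
{'time': 0.1, 'qpos': array([ 1.17900470e+00,  2.87142211e-01,  1.57801559e+00, -1.92203315e-05,
        1.27861797e+00, -1.50010922e-01]), 'dq': array([ 0.00194213, -0.00184937, -0.00224235, -0.00106768,  0.00184065,
        0.00051338]), 'joint_efforts': array([ 6.02256332e-04, -4.07298911e+01, -2.93698418e+01, -1.57244804e-04,
        3.45679378e-03, -1.21729980e-05]), 'eef_pos': array([0.16138216, 0.65484526, 0.24405017]), 'tcp_rot': array([ 1.20593281e-01,  9.92701400e-01, -1.05420737e-03, -2.83235565e-04]), 'contact_force': array([-0.10403464, -0.80812876,  0.15957581]), 'wrist_torque': array([0.02565006, 0.00273288, 0.02482094]), 'finger_force': 0.0, 'opening': 0.9984698150310262}
[[ 4.10127450e-04  9.61417177e-01  2.75094246e-01  7.00981562e-02]
 [ 9.99999884e-01 -4.63327638e-04  1.28405984e-04 -1.21089835e-04]
 [ 2.50910486e-04  2.75094161e-01 -9.61417256e-01 -1.29057372e-01]
 [ 0.00000000e+00  0.00000000e+00  0.00000000e+00  1.00000000e+00]] dict_keys(['color', 'z_map', 'fx', 'fy', 'cx', 'cy', 'mount'])
```

View pics/scene0.png

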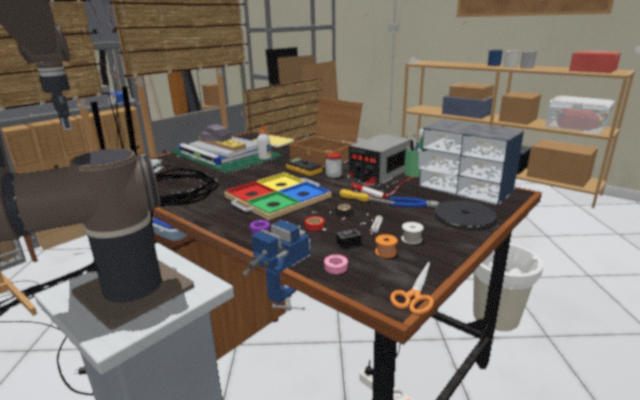

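View pics/side0.png

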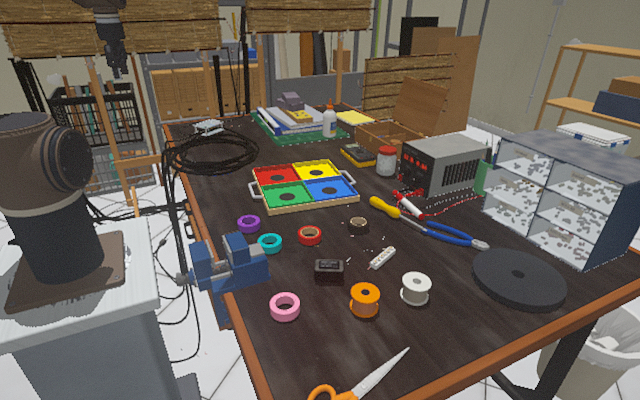

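The side view shows the bins: red (275,175), yellow (318,172), green (287,197) and blue (330,189). The parts are black tape (357,225), adapter (329,270), strip (382,258), white spool (416,288), orange spool (365,300) and red tape (309,235).

```bash
cat >> h.py <<'E'
def axes(c,s=None):
    if 'mount' in c:
        T=np.eye(4); T[:3,:3]=R.from_quat(s['tcp_rot']).as_matrix(); T[:3,3]=s['eef_pos']; M=T@c['mount']; return M[:3,:3],M[:3,3]
    return R.from_quat(c['attitude']).as_matrix(), np.array(c['eye'])
def ray(c,u,v,z,s=None):
    A,e=axes(c,s); u=np.asarray(u,float); v=np.asarray(v,float)
    d=np.stack([(u-c['cx'])/c['fx'],-(v-c['cy'])/c['fy'],-np.ones_like(u)],-1)@A.T
    return e+d*((z-e[2])/d[...,2])[...,None]
def cloud(c,s=None):
    A,e=axes(c,s); v,u=np.mgrid[:400,:640]; Z=c['z_map']
    return np.stack([(u-c['cx'])/c['fx']*Z,-(v-c['cy'])/c['fy']*Z,-Z],-1)@A.T+e
E
python3 - <<'E'
from h import *
c=dict(np.load('pics/side0.npz')); P=cloud(c)
col=c['color']
for n,(u,v,z) in dict(red=(278,176,.011),yel=(316,172,.011),gre=(287,197,.011),blu=(331,190,.011),tape=(358,225,.019),adapter=(329,265,.03),strip=(382,258,.012),spool=(416,280,.036),copper=(365,292,.036),redtape=(309,231,.019)).items():
    print(n,ray(c,u,v,z).round(3),P[v,u].round(3),col[v,u])
m=((P[...,2]>.006)&(P[...,2]<.06)&(c['z_map']>0)).astype(np.uint8); m[:215]=0
n,l,st,ce=cv2.connectedComponentsWithStats(m)
for i in range(1,n):
    if 40<st[i,4]<2500:
        q=P[l==i]; print(st[i],q[:,:2].min(0).round(3),q[:,:2].max(0).round(3),q[:,2].max().round(3),col[l==i].mean(0).round())
im=cv2.resize(col[150:330,190:510,::-1],(800,450),interpolation=cv2.INTER_CUBIC); cv2.imwrite('pics/sidecrop.png',im)
E
```

```text
red [0.524 0.211 0.011] [0.521 0.203 0.015] [69 68 62]
yel [0.641 0.189 0.011] [0.636 0.18  0.016] [77 72 66]
gre [0.501 0.078 0.011] [0.499 0.073 0.014] [74 72 68]
blu [0.628 0.064 0.011] [0.625 0.059 0.014] [75 69 68]
tape [ 0.598 -0.132  0.019] [ 0.598 -0.132  0.019] [96 81 69]
adapter [ 0.463 -0.244  0.03 ] [ 0.462 -0.246  0.032] [89 83 85]
strip [ 0.585 -0.252  0.012] [ 0.584 -0.254  0.013] [194 193 191]
spool [ 0.586 -0.357  0.036] [ 0.591 -0.352  0.029] [141 141 136]
copper [ 0.484 -0.344  0.036] [ 0.482 -0.345  0.038] [57 49 51]
redtape [ 0.483 -0.106  0.019] [ 0.489 -0.091  0.008] [141 114  81]
[238 215  23  17 293] [ 0.344 -0.031] [0.396 0.023] 0.023 [118.  65. 146.]
[347 215  23  17 289] [ 0.581 -0.145] [ 0.635 -0.089] 0.022 [87. 74. 62.]
[298 225  24  19 310] [ 0.456 -0.136] [ 0.509 -0.082] 0.022 [161.  72.  56.]
[258 233  24  19 324] [ 0.349 -0.152] [ 0.416 -0.074] 0.06 [ 30. 151. 151.]
[370 246  26  22 233] [ 0.555 -0.267] [ 0.629 -0.227] 0.019 [186. 181. 174.]
[ 175  252   97   43 1889] [ 0.186 -0.212] [ 0.355 -0.15 ] 0.06 [69. 79. 99.]
[315 259  29  23 623] [ 0.431 -0.272] [ 0.493 -0.217] 0.034 [65. 56. 54.]
[403 271  29  31 702] [ 0.56  -0.385] [ 0.611 -0.333] 0.039 [172. 169. 162.]
[351 282  29  32 738] [ 0.458 -0.37 ] [ 0.511 -0.318] 0.039 [188. 117.  25.]
[270 292  30  28 563] [ 0.325 -0.318] [ 0.378 -0.264] 0.022 [205. 134. 160.]
[308 349  98  51 791] [ 0.318 -0.494] [ 0.492 -0.453] 0.013 [209. 169. 125.]
```

View pics/sidecrop.png

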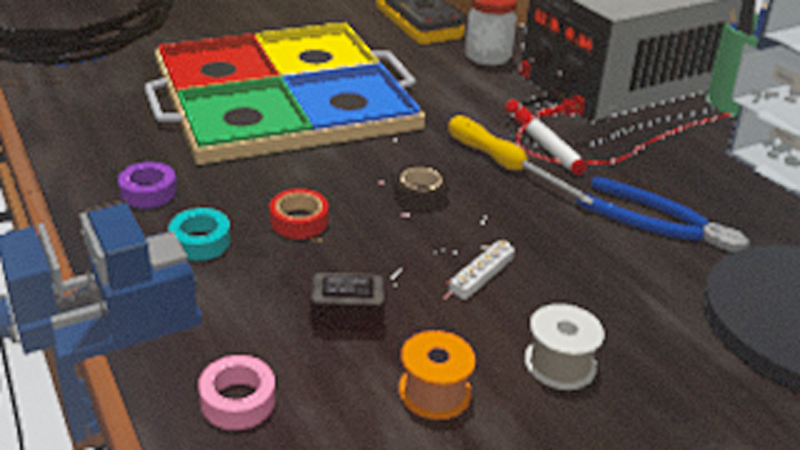

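View pics/wrist0.png

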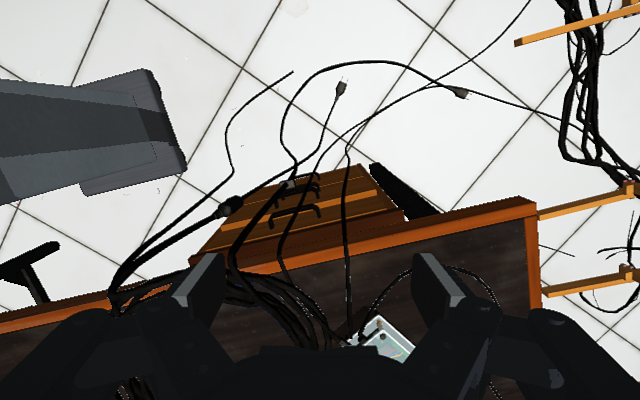

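The crop confirms the layout: black tape (422,183), adapter (348,300), strip (482,270), white spool (567,330) and the caddy at about (285,90). I'll move the wrist camera over the parts.

Call:
step_arm(
  commands=[
    {"x": -33, "y": -37, "gripper": -1},
    {"x": -33, "y": -37, "gripper": -1},
    {"x": -33, "y": -37, "gripper": -1},
    {"x": -33, "y": -37, "gripper": -1},
    {"x": -33, "y": -37, "gripper": -1},
    {"x": -33, "y": -37, "gripper": -1},
    {"x": -33, "y": -37, "gripper": -1},
    {"x": -33, "y": -37, "gripper": -1},
    {"x": -33, "y": -37, "gripper": -1},
    {"x": -33, "y": -37, "gripper": -1},
  ],
)

```text
invalid input
```

Call:
step_arm(
  commands=[
    {"x": -33, "y": -37, "gripper": -1},
    {"x": -33, "y": -37, "gripper": -1},
    {"x": -33, "y": -37, "gripper": -1},
    {"x": -33, "y": -37, "gripper": -1},
    {"x": -33, "y": -37, "gripper": -1},
    {"x": -33, "y": -37, "gripper": -1},
    {"x": -33, "y": -37, "gripper": -1},
    {"x": -33, "y": -37, "gripper": -1},
    {"x": -33, "y": -37, "gripper": -1},
    {"x": 0, "y": 0, "gripper": -1},
  ],
)

```text
invalid input
```

```bash
python3 - <<'E'
from h import *
step=get_state(); print(step['eef_pos'],step['tcp_rot'],step['qpos'])
c=save('wrist','wrist1'); np.savez('pics/s1.npz',eef_pos=step['eef_pos'],tcp_rot=step['tcp_rot'])
print(c['fx'])
E
```

```text
[0.16139947 0.65490953 0.24423752] [ 1.20597675e-01  9.92701022e-01 -9.03855145e-04 -2.55609399e-04] [ 1.17900789e+00  2.86993500e-01  1.57785274e+00  9.23181162e-06
  1.27862500e+00 -1.50007137e-01]
312.28785353937553
```

View pics/wrist1.png

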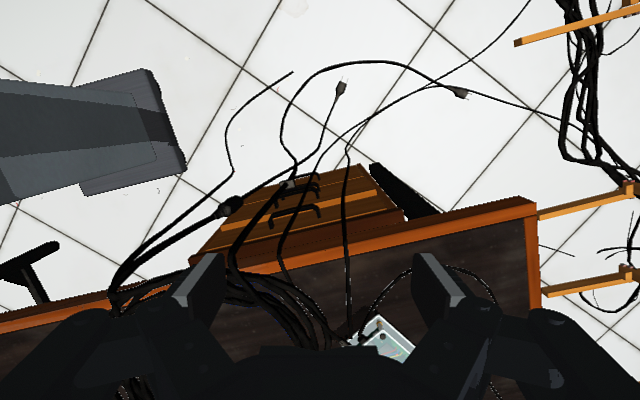

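The picture is unchanged because the call was refused. I'll try again with every key given.

Call:
step_arm(
  commands=[
    {"x": -33, "y": -37, "z": 0, "spin": 0, "gripper": -1},
    {"x": -33, "y": -37, "z": 0, "spin": 0, "gripper": -1},
    {"x": -33, "y": -37, "z": 0, "spin": 0, "gripper": -1},
    {"x": -33, "y": -37, "z": 0, "spin": 0, "gripper": -1},
    {"x": -33, "y": -37, "z": 0, "spin": 0, "gripper": -1},
    {"x": -33, "y": -37, "z": 0, "spin": 0, "gripper": -1},
    {"x": -33, "y": -37, "z": 0, "spin": 0, "gripper": -1},
    {"x": -33, "y": -37, "z": 0, "spin": 0, "gripper": -1},
    {"x": -33, "y": -37, "z": 0, "spin": 0, "gripper": -1},
    {"x": -33, "y": -37, "z": 0, "spin": 0, "gripper": -1},
  ],
  force=40,
)

```text
time: 1.2
eef_pos: [0.3938, 0.2153, 0.2455]
tcp_rot: [0.12, 0.993, 0.0, 0.0]
contact_force: [0.3, 0.9, -0.2]
opening: 1.001
finger_force: 0.0
```

Call:
step_arm(
  commands=[
    {"x": -33, "y": -37, "z": 0, "spin": 0, "gripper": -1},
    {"x": -33, "y": -37, "z": 0, "spin": 0, "gripper": -1},
    {"x": -33, "y": -37, "z": 0, "spin": 0, "gripper": -1},
    {"x": -33, "y": -37, "z": 0, "spin": 0, "gripper": -1},
    {"x": -33, "y": -37, "z": 0, "spin": 0, "gripper": -1},
    {"x": -33, "y": -37, "z": 0, "spin": 0, "gripper": -1},
    {"x": -33, "y": -37, "z": 0, "spin": 0, "gripper": -1},
    {"x": -33, "y": -37, "z": 0, "spin": 0, "gripper": -1},
    {"x": -33, "y": -37, "z": 0, "spin": 0, "gripper": -1},
    {"x": -15, "y": -25, "z": 0, "spin": 0, "gripper": -1},
  ],
)

```text
time: 2.2
eef_pos: [0.6116, -0.2085, 0.2448]
tcp_rot: [0.122, 0.993, -0.0, 0.0]
contact_force: [-0.1, 0.9, -0.7]
opening: 1.002
finger_force: 0.0
```

Call:
step_arm(
  commands=[
    {"x": 0, "y": 0, "z": 0, "spin": 0, "gripper": -1},
    {"x": 0, "y": 0, "z": 0, "spin": 0, "gripper": -1},
    {"x": 0, "y": 0, "z": 0, "spin": 0, "gripper": -1},
    {"x": 0, "y": 0, "z": 0, "spin": 0, "gripper": -1},
    {"x": 0, "y": 0, "z": 0, "spin": 0, "gripper": -1},
    {"x": 0, "y": 0, "z": 0, "spin": 0, "gripper": -1},
    {"x": 0, "y": 0, "z": 0, "spin": 0, "gripper": -1},
    {"x": 0, "y": 0, "z": 0, "spin": 0, "gripper": -1},
    {"x": 0, "y": 0, "z": 0, "spin": 0, "gripper": -1},
    {"x": 0, "y": 0, "z": 0, "spin": 0, "gripper": -1},
  ],
)

```text
time: 3.2
eef_pos: [0.6106, -0.2052, 0.2453]
tcp_rot: [0.121, 0.993, 0.0, -0.0]
contact_force: [-0.7, 0.4, 0.3]
opening: 1.001
finger_force: 0.0
```

```bash
python3 - <<'E'
from h import *
s=get_state(); print(s['eef_pos'],s['tcp_rot'],s['qpos'])
c=save('wrist','wrist2'); np.savez('pics/s2.npz',eef_pos=s['eef_pos'],tcp_rot=s['tcp_rot'])
P=cloud(c,s); m=((P[...,2]>.007)&(P[...,2]<.045)&(c['z_map']>.2)).astype(np.uint8)
n,l,st,ce=cv2.connectedComponentsWithStats(m)
for i in range(1,n):
    if 150<st[i,4]<9000:
        q=P[l==i]; h=np.percentile(q[:,2],95); t=q[q[:,2]>h*.6]
        (cx,cy),wh,a=cv2.minAreaRect((t[:,:2]*1000).astype(np.float32)); print(st[i],h.round(4),(cx,cy),wh,a,c['color'][l==i].mean(0).round())
E
```

```text
[ 0.61060651 -0.20518236  0.24531009] [ 1.20604913e-01  9.92700587e-01  1.82574799e-05 -1.30583557e-05] [-4.81471384e-01  2.19584297e-01  1.65711151e+00  2.61671175e-05
  1.26493417e+00 -1.81047715e+00]
[  0   0  15  35 351] 0.0105 (370.4539794921875, -481.4647521972656) (15.204726219177246, 32.923194885253906) 68.17427825927734 [246. 147.  11.]
[ 354    6   53   59 1430] 0.0204 (483.0469970703125, -107.99064636230469) (52.95891571044922, 53.00700378417969) 44.90156555175781 [214.  67.  40.]
[ 226   13   48   71 2554] 0.0319 (463.7905578613281, -242.6114044189453) (38.26349639892578, 58.334556579589844) 62.416709899902344 [45. 44. 42.]
[ 133   67   59   53 2340] 0.0379 (484.4760437011719, -342.83544921875) (51.38343048095703, 50.51130676269531) 75.83039093017578 [147.  67.   5.]
[ 370  132   48   47 1189] 0.02 (607.927978515625, -115.84005737304688) (52.644500732421875, 52.2227668762207) 77.06282043457031 [81. 68. 50.]
[257 138  50  59 949] 0.0174 (592.2086791992188, -244.28709411621094) (74.6033935546875, 17.246631622314453) 22.90903663635254 [193. 190. 177.]
[ 156  167   53   46 18
[... 291 characters left out ...]
3 724] 0.0264 (780.9862670898438, -39.51753616333008) (57.051631927490234, 35.74079895019531) 33.8955078125 [144.  15.  15.]
[ 577  269   63   54 1383] 0.0434 (837.9556274414062, 108.64064025878906) (28.65247344970703, 57.76448059082031) 45.56025314331055 [96. 99. 94.]
[386 274  26  15 318] 0.018 (771.9210205078125, -137.74790954589844) (31.20709228515625, 15.840167999267578) 84.44779968261719 [211. 178. 174.]
[ 209  293   60   70 2532] 0.0171 (785.6801147460938, -361.8749084472656) (100.27739715576172, 70.26255798339844) 15.326460838317871 [53. 53. 56.]
[499 297  64  20 568] 0.0368 (833.090576171875, 14.123374938964844) (62.410606384277344, 16.04612159729004) 88.34741973876953 [42. 18. 17.]
```

View pics/wrist2.png

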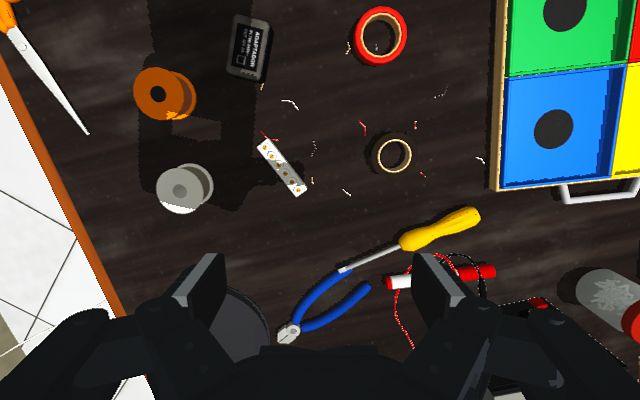

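The wrist view shows every part clearly: black tape (391,154), strip (282,167), white spool (183,187), adapter (249,46), orange spool (165,92), red tape (381,36), blue pad (553,129) and green pad (565,10). I'll pick up the tape and fit the bin centres at the same time.

Call:
step_arm(
  commands=[
    {"x": 12, "y": 43, "z": 0, "spin": 0, "gripper": -1},
    {"x": 12, "y": 43, "z": 0, "spin": 0, "gripper": -1},
    {"x": 0, "y": 0, "z": 45, "spin": 0, "gripper": -1},
    {"x": 0, "y": 0, "z": 45, "spin": 0, "gripper": -1},
    {"x": 0, "y": 0, "z": 45, "spin": 0, "gripper": -1},
    {"x": 0, "y": 0, "z": 40, "spin": 0, "gripper": -1},
    {"x": 0, "y": 0, "z": 20, "spin": 0, "gripper": -1},
    {"x": 0, "y": 0, "z": 0, "spin": 0, "gripper": -1},
    {"x": 0, "y": 0, "z": 0, "spin": 0, "gripper": -1},
    {"x": 0, "y": 0, "z": 0, "spin": 0, "gripper": -1},
  ],
)

```text
time: 4.25
eef_pos: [0.6096, -0.1166, 0.0527]
tcp_rot: [0.121, 0.993, -0.0, 0.002]
contact_force: [0.5, -0.7, -0.1]
opening: 0.999
finger_force: 0.0
```

```bash
python3 - <<'E'
from h import *
c=dict(np.load('pics/side0.npz')); w=dict(np.load('pics/wrist2.npz')); s=dict(np.load('pics/s2.npz'))
def pad(c,u,v,s=None,r=16):
    g=c['color'].max(2)[max(v-r,0):v+r,u-r-8:u+r+8]; m=(g<120).astype(np.uint8) if 'mount' not in c else (g<90).astype(np.uint8)
    n,l,st,ce=cv2.connectedComponentsWithStats(m); i=l[min(v,r),r+8]; x=ce[i]+[u-r-8,max(v-r,0)]
    return st[i,4],x.round(1),ray(c,x[0],x[1],.011,s).round(4)
for n,u,v in [('red',278,176),('yel',316,172),('gre',287,197),('blu',331,190)]: print(n,pad(c,u,v))
print('blu wrist',pad(w,553,129,s,30))
E
```

```text
red (np.int32(62), array([276.9, 177.3]), array([0.5182, 0.2043, 0.011 ]))
yel (np.int32(51), array([315.8, 172.2]), array([0.6394, 0.1881, 0.011 ]))
gre (np.int32(89), array([286.6, 196.2]), array([0.5015, 0.0831, 0.011 ]))
blu (np.int32(72), array([329. , 190.3]), array([0.6221, 0.0651, 0.011 ]))
blu wrist (np.int32(1156), array([553. , 128.9]), array([0.6226, 0.0658, 0.011 ]))
```

Call:
step_arm(
  commands=[
    {"x": 1, "y": 0, "z": 20, "spin": 0, "gripper": -1},
    {"x": 0, "y": 0, "z": 15, "spin": 0, "gripper": -1},
    {"x": 0, "y": 0, "z": 0, "spin": 0, "gripper": -1},
    {"x": 0, "y": 0, "z": 0, "spin": 0, "gripper": 1},
    {"x": 0, "y": 0, "z": 0, "spin": 0, "gripper": 1},
    {"x": 0, "y": 0, "z": 0, "spin": 0, "gripper": 1},
    {"x": 0, "y": 0, "z": 0, "spin": 0, "gripper": 1},
    {"x": 0, "y": 0, "z": 0, "spin": 0, "gripper": 1},
    {"x": 0, "y": 0, "z": 0, "spin": 0, "gripper": 1},
    {"x": 0, "y": 0, "z": 0, "spin": 0, "gripper": 1},
  ],
  force=40,
)

```text
time: 5.25
eef_pos: [0.6081, -0.1161, 0.0168]
tcp_rot: [0.121, 0.993, -0.0, 0.001]
contact_force: [1.1, 0.3, 6.1]
opening: 0.598
finger_force: 42.2
```

Call:
step_arm(
  commands=[
    {"x": 0, "y": 0, "z": -40, "spin": 0, "gripper": 1},
    {"x": 0, "y": 0, "z": -40, "spin": 0, "gripper": 1},
    {"x": 6, "y": 43, "z": 0, "spin": 0, "gripper": 1},
    {"x": 6, "y": 43, "z": 0, "spin": 0, "gripper": 1},
    {"x": 6, "y": 43, "z": 0, "spin": 0, "gripper": 1},
    {"x": 6, "y": 43, "z": 0, "spin": 0, "gripper": 1},
    {"x": 6, "y": 43, "z": 0, "spin": 0, "gripper": 1},
    {"x": 6, "y": 43, "z": 0, "spin": 0, "gripper": 1},
    {"x": 5, "y": 43, "z": 0, "spin": 0, "gripper": 1},
    {"x": 0, "y": 0, "z": 0, "spin": 0, "gripper": 1},
  ],
)

```text
time: 6.25
eef_pos: [0.6385, 0.1913, 0.0947]
tcp_rot: [0.118, 0.993, 0.001, -0.0]
contact_force: [0.5, -0.7, -0.1]
opening: 0.597
finger_force: 42.2
```

Call:
step_arm(
  commands=[
    {"x": 0, "y": 0, "z": 25, "spin": 0, "gripper": 1},
    {"x": 0, "y": 0, "z": 25, "spin": 0, "gripper": 1},
    {"x": 0, "y": 0, "z": 0, "spin": 0, "gripper": 1},
    {"x": 0, "y": 0, "z": 0, "spin": 0, "gripper": 1},
    {"x": 0, "y": 0, "z": 0, "spin": 0, "gripper": 1},
    {"x": 0, "y": 0, "z": 0, "spin": 0, "gripper": 1},
    {"x": 0, "y": 0, "z": 0, "spin": 0, "gripper": 1},
    {"x": 0, "y": 0, "z": 0, "spin": 0, "gripper": 1},
    {"x": 0, "y": 0, "z": 0, "spin": 0, "gripper": 1},
    {"x": 0, "y": 0, "z": 0, "spin": 0, "gripper": 1},
  ],
)

```text
time: 7.25
eef_pos: [0.6392, 0.1864, 0.0454]
tcp_rot: [0.121, 0.993, 0.0, 0.0]
contact_force: [-0.5, -0.2, -0.1]
opening: 0.596
finger_force: 42.2
```

Call:
step_arm(
  commands=[
    {"x": 0, "y": 0, "z": 10, "spin": 0, "gripper": 1},
    {"x": 0, "y": 0, "z": 7, "spin": 0, "gripper": 1},
    {"x": 0, "y": 0, "z": 0, "spin": 0, "gripper": 1},
    {"x": 0, "y": 0, "z": 0, "spin": 0, "gripper": -0.5},
    {"x": 0, "y": 0, "z": 0, "spin": 0, "gripper": -0.5},
    {"x": 0, "y": 0, "z": 0, "spin": 0, "gripper": -0.5},
    {"x": 0, "y": 0, "z": 0, "spin": 0, "gripper": -0.5},
    {"x": 0, "y": 0, "z": -10, "spin": 0, "gripper": -0.5},
    {"x": 0, "y": 0, "z": -30, "spin": 0, "gripper": -0.5},
    {"x": 0, "y": 0, "z": -40, "spin": 0, "gripper": -0.5},
  ],
)

```text
time: 8.25
eef_pos: [0.6375, 0.1861, 0.1072]
tcp_rot: [0.121, 0.993, -0.001, -0.002]
contact_force: [-0.2, -0.1, -0.5]
opening: 0.749
finger_force: 0.0
```

Call:
step_arm(
  commands=[
    {"x": -7, "y": -49, "z": 0, "spin": 0, "gripper": -1},
    {"x": -7, "y": -49, "z": 0, "spin": 0, "gripper": -1},
    {"x": -7, "y": -49, "z": 0, "spin": 0, "gripper": -1},
    {"x": -7, "y": -49, "z": 0, "spin": 0, "gripper": -1},
    {"x": -7, "y": -49, "z": 0, "spin": 0, "gripper": -1},
    {"x": -7, "y": -49, "z": 0, "spin": 0, "gripper": -1},
    {"x": -7, "y": -49, "z": 0, "spin": 0, "gripper": -1},
    {"x": -7, "y": -49, "z": 0, "spin": 0, "gripper": -1},
    {"x": -7, "y": -49, "z": 0, "spin": 0, "gripper": -1},
    {"x": -7, "y": -49, "z": 0, "spin": 0, "gripper": -1},
  ],
)

```text
time: 9.25
eef_pos: [0.5896, -0.3083, 0.1096]
tcp_rot: [0.121, 0.993, -0.0, 0.001]
contact_force: [0.4, 0.4, -0.0]
opening: 0.998
finger_force: 0.0
```

Call:
step_arm(
  commands=[
    {"x": -9, "y": -48, "z": 0, "spin": 0, "gripper": -1},
    {"x": 0, "y": 0, "z": 0, "spin": 0, "gripper": -1},
    {"x": 0, "y": 0, "z": 0, "spin": 0, "gripper": -1},
    {"x": 0, "y": 0, "z": 0, "spin": 0, "gripper": -1},
    {"x": 0, "y": 0, "z": 0, "spin": 0, "gripper": -1},
    {"x": 0, "y": 0, "z": 0, "spin": 0, "gripper": -1},
    {"x": 0, "y": 0, "z": 0, "spin": 0, "gripper": -1},
    {"x": 0, "y": 0, "z": 0, "spin": 0, "gripper": -1},
    {"x": 0, "y": 0, "z": 0, "spin": 0, "gripper": -1},
    {"x": 0, "y": 0, "z": 0, "spin": 0, "gripper": -1},
  ],
)

```text
time: 10.25
eef_pos: [0.5871, -0.3548, 0.1083]
tcp_rot: [0.121, 0.993, -0.0, 0.0]
contact_force: [-0.2, -0.1, -0.0]
opening: 1.001
finger_force: 0.0
```

Call:
step_arm(
  commands=[
    {"x": 0, "y": -3, "z": 40, "spin": 0, "gripper": -1},
    {"x": 0, "y": 0, "z": 35, "spin": 0, "gripper": -1},
    {"x": 0, "y": 0, "z": 16, "spin": 0, "gripper": -1},
    {"x": 0, "y": 0, "z": 0, "spin": 0, "gripper": -1},
    {"x": 0, "y": 0, "z": 0, "spin": 0, "gripper": 1},
    {"x": 0, "y": 0, "z": 0, "spin": 0, "gripper": 1},
    {"x": 0, "y": 0, "z": 0, "spin": 0, "gripper": 1},
    {"x": 0, "y": 0, "z": 0, "spin": 0, "gripper": 1},
    {"x": 0, "y": 0, "z": 0, "spin": 0, "gripper": 1},
    {"x": 0, "y": 0, "z": 0, "spin": 0, "gripper": 1},
  ],
)

```text
time: 11.25
eef_pos: [0.588, -0.3592, 0.0203]
tcp_rot: [0.121, 0.993, -0.001, 0.002]
contact_force: [-0.4, -1.2, 6.4]
opening: 0.596
finger_force: 43.0
```

Call:
step_arm(
  commands=[
    {"x": 0, "y": 0, "z": -40, "spin": 0, "gripper": 1},
    {"x": 0, "y": 0, "z": -40, "spin": 0, "gripper": 1},
    {"x": 7, "y": 47, "z": 0, "spin": 0, "gripper": 1},
    {"x": 7, "y": 47, "z": 0, "spin": 0, "gripper": 1},
    {"x": 7, "y": 47, "z": 0, "spin": 0, "gripper": 1},
    {"x": 7, "y": 47, "z": 0, "spin": 0, "gripper": 1},
    {"x": 7, "y": 47, "z": 0, "spin": 0, "gripper": 1},
    {"x": 7, "y": 47, "z": 0, "spin": 0, "gripper": 1},
    {"x": 7, "y": 47, "z": 0, "spin": 0, "gripper": 1},
    {"x": 7, "y": 47, "z": 0, "spin": 0, "gripper": 1},
  ],
)

```text
time: 12.25
eef_pos: [0.6209, 0.0227, 0.0964]
tcp_rot: [0.121, 0.993, 0.0, -0.001]
contact_force: [1.7, -1.4, -3.6]
opening: 0.596
finger_force: 43.3
```

Call:
step_arm(
  commands=[
    {"x": 10, "y": 44, "z": 0, "spin": 0, "gripper": 1},
    {"x": 0, "y": 0, "z": 0, "spin": 0, "gripper": 1},
    {"x": 0, "y": 0, "z": 0, "spin": 0, "gripper": 1},
    {"x": 0, "y": 0, "z": 20, "spin": 0, "gripper": 1},
    {"x": 0, "y": 0, "z": 20, "spin": 0, "gripper": 1},
    {"x": 0, "y": 0, "z": 0, "spin": 0, "gripper": 1},
    {"x": 0, "y": 0, "z": 0, "spin": 0, "gripper": 1},
    {"x": 0, "y": 0, "z": 0, "spin": 0, "gripper": 1},
    {"x": 0, "y": 0, "z": 0, "spin": 0, "gripper": 1},
    {"x": 0, "y": 0, "z": 0, "spin": 0, "gripper": 1},
  ],
)

```text
time: 13.25
eef_pos: [0.6235, 0.0655, 0.0585]
tcp_rot: [0.121, 0.993, 0.0, 0.001]
contact_force: [-0.1, 0.4, -3.8]
opening: 0.596
finger_force: 43.4
```

Call:
step_arm(
  commands=[
    {"x": 0, "y": 0, "z": 14, "spin": 0, "gripper": 1},
    {"x": 0, "y": 0, "z": 9, "spin": 0, "gripper": 1},
    {"x": 0, "y": 0, "z": 4, "spin": 0, "gripper": 1},
    {"x": 0, "y": 0, "z": 0, "spin": 0, "gripper": 1},
    {"x": 0, "y": 0, "z": 0, "spin": 0, "gripper": -0.5},
    {"x": 0, "y": 0, "z": 0, "spin": 0, "gripper": -0.5},
    {"x": 0, "y": 0, "z": 0, "spin": 0, "gripper": -0.5},
    {"x": 0, "y": 0, "z": 0, "spin": 0, "gripper": -0.5},
    {"x": 0, "y": 0, "z": -10, "spin": 0, "gripper": -0.5},
    {"x": 0, "y": 0, "z": -40, "spin": 0, "gripper": -0.5},
  ],
)

```text
time: 14.25
eef_pos: [0.619, 0.0659, 0.0761]
tcp_rot: [0.121, 0.993, -0.0, -0.005]
contact_force: [0.1, -0.3, -0.2]
opening: 0.755
finger_force: 0.0
```

Call:
step_arm(
  commands=[
    {"x": 0, "y": 0, "z": -20, "spin": 0, "gripper": -0.5},
    {"x": -6, "y": -44, "z": 0, "spin": 0, "gripper": -1},
    {"x": -6, "y": -44, "z": 0, "spin": 0, "gripper": -1},
    {"x": -6, "y": -44, "z": 0, "spin": 0, "gripper": -1},
    {"x": -6, "y": -44, "z": 0, "spin": 0, "gripper": -1},
    {"x": -7, "y": -44, "z": 0, "spin": 0, "gripper": -1},
    {"x": -7, "y": -44, "z": 0, "spin": 0, "gripper": -1},
    {"x": -7, "y": -44, "z": 0, "spin": 0, "gripper": -1},
    {"x": 0, "y": 0, "z": 0, "spin": -8, "gripper": -1},
    {"x": 0, "y": 0, "z": 0, "spin": -8, "gripper": -1},
  ],
)

```text
time: 15.25
eef_pos: [0.5927, -0.2462, 0.1013]
tcp_rot: [-0.02, 1.0, -0.0, 0.001]
contact_force: [0.4, 0.2, 0.3]
opening: 1.001
finger_force: 0.0
```

Call:
step_arm(
  commands=[
    {"x": 0, "y": 0, "z": 0, "spin": -8, "gripper": -1},
    {"x": 0, "y": 0, "z": 0, "spin": -8, "gripper": -1},
    {"x": 0, "y": 0, "z": 0, "spin": -5, "gripper": -1},
    {"x": 0, "y": 0, "z": 0, "spin": 0, "gripper": -1},
    {"x": 0, "y": 0, "z": 0, "spin": 0, "gripper": -1},
    {"x": 0, "y": 0, "z": 0, "spin": 0, "gripper": -1},
    {"x": 0, "y": 0, "z": 0, "spin": 0, "gripper": -1},
    {"x": 0, "y": 0, "z": 0, "spin": 0, "gripper": -1},
    {"x": 0, "y": 0, "z": 0, "spin": 0, "gripper": -1},
    {"x": 0, "y": 0, "z": 0, "spin": 0, "gripper": -1},
  ],
)

```text
time: 16.25
eef_pos: [0.5928, -0.244, 0.1003]
tcp_rot: [-0.201, 0.98, 0.0, -0.0]
contact_force: [-0.2, -0.6, -0.1]
opening: 1.0
finger_force: 0.0
```

```bash
python3 - <<'E'
from h import *
s=get_state(); M=R.from_quat(s['tcp_rot']).as_matrix(); y=np.degrees(np.arctan2(M[1,1],M[0,1])); print(s['eef_pos'],y)
d=np.array([.592,-.2443,.018])-s['eef_pos']; print(M.T@d, M)
c=save('side','side1')
for n,a in dict(yel=(.640,.186),blu=(.6224,.0655)).items():
    P=cloud(c); m=(np.abs(P[...,:2]-a).max(-1)<.045)&(P[...,2]>.024); q=P[m]
    print(n,q[:,:2].min(0),q[:,:2].max(0),np.percentile(q[:,2],95))
E
```

```text
[ 0.59276186 -0.24402533  0.10028162] 113.13799407110186
[8.02688579e-04 3.89253421e-05 8.22816789e-02] [[-9.19561123e-01 -3.92946982e-01 -1.02559259e-04]
 [-3.92946989e-01  9.19561124e-01  6.01587078e-05]
 [ 7.06703249e-05  9.56199610e-05 -9.99999993e-01]]
yel [0.61304229 0.15835799] [0.66601613 0.21337296] 0.03240191969846137
blu [0.59522223 0.03803713] [0.64540497 0.08957861] 0.04972830318225304
```

Tape and spool are both standing in the middle of their bins. The gripper is lined up over the strip, so I'll go down and grasp it.

Call:
step_arm(
  commands=[
    {"x": 0, "y": 0, "z": 40, "spin": 0, "gripper": -1},
    {"x": 0, "y": 0, "z": 30, "spin": 0, "gripper": -1},
    {"x": 0, "y": 0, "z": 13, "spin": 0, "gripper": -1},
    {"x": 0, "y": 0, "z": 0, "spin": 0, "gripper": 1},
    {"x": 0, "y": 0, "z": 0, "spin": 0, "gripper": 1},
    {"x": 0, "y": 0, "z": 0, "spin": 0, "gripper": 1},
    {"x": 0, "y": 0, "z": 0, "spin": 0, "gripper": 1},
    {"x": 0, "y": 0, "z": 0, "spin": 0, "gripper": 1},
    {"x": 0, "y": 0, "z": 0, "spin": 0, "gripper": 1},
    {"x": 0, "y": 0, "z": 0, "spin": 0, "gripper": 1},
  ],
)

```text
time: 17.3
eef_pos: [0.5939, -0.2447, 0.0191]
tcp_rot: [-0.201, 0.98, -0.001, 0.001]
contact_force: [-0.7, 0.5, 5.0]
opening: 0.178
finger_force: 41.1
```

Call:
step_arm(
  commands=[
    {"x": 0, "y": 0, "z": -40, "spin": 0, "gripper": 1},
    {"x": 0, "y": 0, "z": -40, "spin": 0, "gripper": 1},
    {"x": -6, "y": 48, "z": 0, "spin": 0, "gripper": 1},
    {"x": -6, "y": 48, "z": 0, "spin": 0, "gripper": 1},
    {"x": -6, "y": 48, "z": 0, "spin": 0, "gripper": 1},
    {"x": -6, "y": 48, "z": 0, "spin": 0, "gripper": 1},
    {"x": -7, "y": 48, "z": 0, "spin": 0, "gripper": 1},
    {"x": -7, "y": 48, "z": 0, "spin": 0, "gripper": 1},
    {"x": -7, "y": 48, "z": 0, "spin": 0, "gripper": 1},
    {"x": 0, "y": 0, "z": 0, "spin": 0, "gripper": 1},
  ],
)

```text
time: 18.3
eef_pos: [0.4992, 0.0871, 0.0964]
tcp_rot: [-0.204, 0.979, 0.001, -0.001]
contact_force: [0.1, -0.8, -0.7]
opening: 0.181
finger_force: 40.4
```

Call:
step_arm(
  commands=[
    {"x": 0, "y": 0, "z": 20, "spin": 0, "gripper": 1},
    {"x": 0, "y": 0, "z": 20, "spin": 0, "gripper": 1},
    {"x": 0, "y": 0, "z": 0, "spin": 0, "gripper": 1},
    {"x": 0, "y": 0, "z": 0, "spin": 0, "gripper": 1},
    {"x": 0, "y": 0, "z": 0, "spin": 0, "gripper": 1},
    {"x": 0, "y": 0, "z": 0, "spin": 0, "gripper": 1},
    {"x": 0, "y": 0, "z": 0, "spin": 0, "gripper": 1},
    {"x": 0, "y": 0, "z": 0, "spin": 0, "gripper": 1},
    {"x": 0, "y": 0, "z": 0, "spin": 0, "gripper": 1},
    {"x": 0, "y": 0, "z": 0, "spin": 0, "gripper": 1},
  ],
)

```text
time: 19.3
eef_pos: [0.5021, 0.0826, 0.0574]
tcp_rot: [-0.201, 0.98, -0.0, 0.0]
contact_force: [-0.2, 0.6, 0.1]
opening: 0.178
finger_force: 40.4
```

Call:
step_arm(
  commands=[
    {"x": 0, "y": 0, "z": 14, "spin": 0, "gripper": 1},
    {"x": 0, "y": 0, "z": 9, "spin": 0, "gripper": 1},
    {"x": 0, "y": 0, "z": 5, "spin": 0, "gripper": 1},
    {"x": 0, "y": 0, "z": 0, "spin": 0, "gripper": 1},
    {"x": 0, "y": 0, "z": 0, "spin": 0, "gripper": 0.2},
    {"x": 0, "y": 0, "z": 0, "spin": 0, "gripper": 0.2},
    {"x": 0, "y": 0, "z": 0, "spin": 0, "gripper": 0.2},
    {"x": 0, "y": 0, "z": 0, "spin": 0, "gripper": 0.2},
    {"x": 0, "y": 0, "z": -20, "spin": 0, "gripper": 0.2},
    {"x": 0, "y": 0, "z": -50, "spin": 0, "gripper": 0.2},
  ],
)

```text
time: 20.3
eef_pos: [0.498, 0.0826, 0.0951]
tcp_rot: [-0.2, 0.98, 0.001, -0.006]
contact_force: [1.3, 0.3, -0.1]
opening: 0.402
finger_force: 0.0
```

Call:
step_arm(
  commands=[
    {"x": 23, "y": -41, "z": 0, "spin": 0, "gripper": -1},
    {"x": 23, "y": -41, "z": 0, "spin": 0, "gripper": -1},
    {"x": 23, "y": -41, "z": 0, "spin": 0, "gripper": -1},
    {"x": 23, "y": -41, "z": 0, "spin": 0, "gripper": -1},
    {"x": 23, "y": -41, "z": 0, "spin": 0, "gripper": -1},
    {"x": 23, "y": -40, "z": 0, "spin": 0, "gripper": -1},
    {"x": 24, "y": -40, "z": 0, "spin": 0, "gripper": -1},
    {"x": 0, "y": 0, "z": 0, "spin": 8, "gripper": -1},
    {"x": 0, "y": 0, "z": 0, "spin": 8, "gripper": -1},
    {"x": 0, "y": 0, "z": 0, "spin": 8, "gripper": -1},
  ],
)

```text
time: 21.3
eef_pos: [0.4647, -0.2438, 0.0989]
tcp_rot: [0.011, 1.0, 0.0, -0.0]
contact_force: [0.1, -0.2, -0.2]
opening: 1.001
finger_force: 0.0
```

Call:
step_arm(
  commands=[
    {"x": 0, "y": 0, "z": 0, "spin": 8, "gripper": -1},
    {"x": 0, "y": 0, "z": 0, "spin": 8, "gripper": -1},
    {"x": 0, "y": 0, "z": 0, "spin": 8, "gripper": -1},
    {"x": 0, "y": 0, "z": 0, "spin": 3, "gripper": -1},
    {"x": 0, "y": 0, "z": 0, "spin": 0, "gripper": -1},
    {"x": 0, "y": 0, "z": 0, "spin": 0, "gripper": -1},
    {"x": 0, "y": 0, "z": 0, "spin": 0, "gripper": -1},
    {"x": 0, "y": 0, "z": 0, "spin": 0, "gripper": -1},
    {"x": 0, "y": 0, "z": 0, "spin": 0, "gripper": -1},
    {"x": 0, "y": 0, "z": 0, "spin": 0, "gripper": -1},
  ],
)

```text
time: 22.3
eef_pos: [0.4652, -0.2431, 0.0993]
tcp_rot: [0.241, 0.971, -0.0, 0.0]
contact_force: [0.5, 0.4, -1.4]
opening: 0.998
finger_force: 0.0
```

```bash
python3 - <<'E'
from h import *
s=get_state(); M=R.from_quat(s['tcp_rot']).as_matrix(); y=np.degrees(np.arctan2(M[1,1],M[0,1])); print(s['eef_pos'],y)
d=np.array([.464,-.2425,.017])-s['eef_pos']; print(M.T@d)
# displacement from adapter to red bin (.519,.204) in tool axes
print(M.T@np.array([.055,.4465,0]))
c=save('side','side2'); P=cloud(c)
m=(np.abs(P[...,:2]-[.5016,.083]).max(-1)<.05)&(c['color'].min(2)>130); q=P[m]
print('strip',q[:,:2].min(0),q[:,:2].max(0),np.median(q,0),len(q))
E
```

```text
[ 0.4651544  -0.24314177  0.09933849] 62.15678739638222
[1.32446562e-03 2.80547771e-05 8.23384286e-02]
[ 1.59906866e-01  4.20496188e-01 -6.43889410e-06]
strip [0.46348567 0.05809819] [0.53833447 0.12639804] [0.49326299 0.07364638 0.02433748] 146
```

Call:
step_arm(
  commands=[
    {"x": 1, "y": 0, "z": 40, "spin": 0, "gripper": -1},
    {"x": 0, "y": 0, "z": 30, "spin": 0, "gripper": -1},
    {"x": 0, "y": 0, "z": 9, "spin": 0, "gripper": -1},
    {"x": 0, "y": 0, "z": 0, "spin": 0, "gripper": 1},
    {"x": 0, "y": 0, "z": 0, "spin": 0, "gripper": 1},
    {"x": 0, "y": 0, "z": 0, "spin": 0, "gripper": 1},
    {"x": 0, "y": 0, "z": 0, "spin": 0, "gripper": 1},
    {"x": 0, "y": 0, "z": 0, "spin": 0, "gripper": 1},
    {"x": 0, "y": 0, "z": 0, "spin": 0, "gripper": 1},
    {"x": 0, "y": 0, "z": 0, "spin": 0, "gripper": 1},
  ],
)

```text
time: 23.35
eef_pos: [0.4656, -0.2438, 0.0223]
tcp_rot: [0.241, 0.971, -0.001, 0.002]
contact_force: [-0.8, 0.6, 6.1]
opening: 0.436
finger_force: 42.3
```

Call:
step_arm(
  commands=[
    {"x": 0, "y": 0, "z": -40, "spin": 0, "gripper": 1},
    {"x": 0, "y": 0, "z": -40, "spin": 0, "gripper": 1},
    {"x": 16, "y": 42, "z": 0, "spin": 0, "gripper": 1},
    {"x": 16, "y": 42, "z": 0, "spin": 0, "gripper": 1},
    {"x": 16, "y": 42, "z": 0, "spin": 0, "gripper": 1},
    {"x": 16, "y": 42, "z": 0, "spin": 0, "gripper": 1},
    {"x": 16, "y": 42, "z": 0, "spin": 0, "gripper": 1},
    {"x": 16, "y": 42, "z": 0, "spin": 0, "gripper": 1},
    {"x": 16, "y": 42, "z": 0, "spin": 0, "gripper": 1},
    {"x": 16, "y": 42, "z": 0, "spin": 0, "gripper": 1},
  ],
)

```text
time: 24.35
eef_pos: [0.5076, 0.1161, 0.1003]
tcp_rot: [0.241, 0.971, -0.0, -0.0]
contact_force: [1.5, -0.5, -1.5]
opening: 0.437
finger_force: 41.5
```

Call:
step_arm(
  commands=[
    {"x": 16, "y": 42, "z": 0, "spin": 0, "gripper": 1},
    {"x": 16, "y": 42, "z": 0, "spin": 0, "gripper": 1},
    {"x": 0, "y": 0, "z": 0, "spin": 0, "gripper": 1},
    {"x": 0, "y": 0, "z": 0, "spin": 0, "gripper": 1},
    {"x": 0, "y": 0, "z": 20, "spin": 0, "gripper": 1},
    {"x": 0, "y": 0, "z": 20, "spin": 0, "gripper": 1},
    {"x": 0, "y": 0, "z": 0, "spin": 0, "gripper": 1},
    {"x": 0, "y": 0, "z": 0, "spin": 0, "gripper": 1},
    {"x": 0, "y": 0, "z": 0, "spin": 0, "gripper": 1},
    {"x": 0, "y": 0, "z": 0, "spin": 0, "gripper": 1},
  ],
)

```text
time: 25.35
eef_pos: [0.52, 0.2032, 0.0617]
tcp_rot: [0.241, 0.971, 0.0, 0.001]
contact_force: [1.0, -0.8, -0.6]
opening: 0.432
finger_force: 41.5
```

Target z is about 0.033, so I need 28 mm further down.

Call:
step_arm(
  commands=[
    {"x": 0, "y": 0, "z": 14, "spin": 0, "gripper": 1},
    {"x": 0, "y": 0, "z": 9, "spin": 0, "gripper": 1},
    {"x": 0, "y": 0, "z": 5, "spin": 0, "gripper": 1},
    {"x": 0, "y": 0, "z": 0, "spin": 0, "gripper": 1},
    {"x": 0, "y": 0, "z": 0, "spin": 0, "gripper": -0.2},
    {"x": 0, "y": 0, "z": 0, "spin": 0, "gripper": -0.2},
    {"x": 0, "y": 0, "z": 0, "spin": 0, "gripper": -0.2},
    {"x": 0, "y": 0, "z": 0, "spin": 0, "gripper": -0.2},
    {"x": 0, "y": 0, "z": -20, "spin": 0, "gripper": -0.2},
    {"x": 0, "y": 0, "z": -50, "spin": 0, "gripper": -0.2},
  ],
)

```text
time: 26.35
eef_pos: [0.5149, 0.2025, 0.0977]
tcp_rot: [0.241, 0.971, -0.003, -0.006]
contact_force: [-0.3, 0.5, -0.3]
opening: 0.601
finger_force: 0.0
```

Call:
step_arm(
  commands=[
    {"x": -15, "y": 0, "z": -45, "spin": 0, "gripper": -0.2},
    {"x": -15, "y": 0, "z": -45, "spin": 0, "gripper": -0.2},
    {"x": -45, "y": 0, "z": -20, "spin": 0, "gripper": -0.2},
    {"x": -45, "y": 0, "z": -20, "spin": 0, "gripper": -0.2},
    {"x": 0, "y": -30, "z": 0, "spin": 0, "gripper": -0.2},
    {"x": 0, "y": -30, "z": 0, "spin": 0, "gripper": -0.2},
    {"x": 0, "y": 0, "z": 0, "spin": 0, "gripper": -0.2},
    {"x": 0, "y": 0, "z": 0, "spin": 0, "gripper": -0.2},
    {"x": 0, "y": 0, "z": 0, "spin": 0, "gripper": -0.2},
    {"x": 0, "y": 0, "z": 0, "spin": 0, "gripper": -0.2},
  ],
)

```text
time: 27.35
eef_pos: [0.5972, 0.0952, 0.2323]
tcp_rot: [0.24, 0.971, 0.0, 0.0]
contact_force: [-0.7, 0.3, 0.1]
opening: 0.598
finger_force: 0.0
```

```bash
python3 - <<'E'
from h import *
s=get_state(); print(s['eef_pos'])
c=save('wrist','wrist3'); P=cloud(c,s)
for n,a in dict(yel=(.640,.186),blu=(.6224,.0655),gre=(.5016,.083),red=(.519,.204)).items():
    m=(np.hypot(*(P[...,:2]-a).transpose(2,0,1))<.05)&(P[...,2]>.0165)&(c['z_map']>.2); q=P[m]
    if len(q): print(n,len(q),cv2.minAreaRect((q[:,:2]*1000).astype(np.float32)),np.percentile(q[:,2],[5,50,95]).round(4))
c=save('side','side3'); P=cloud(c)
for n,a in dict(red=(.483,-.108),cop=(.4845,-.343)).items():
    m=(np.hypot(*(P[...,:2]-a).transpose(2,0,1))<.045)&(P[...,2]>.008); q=P[m]; print(n,q[:,:2].min(0),q[:,:2].max(0))
E
```

```text
[0.59722463 0.09522803 0.23230495]
yel 1388 ((638.673583984375, 186.4013214111328), (52.84834671020508, 52.88393020629883), 30.040407180786133) [0.0197 0.0295 0.0308]
blu 1852 ((620.7005004882812, 66.70599365234375), (51.10213851928711, 51.598506927490234), 62.77762985229492) [0.0262 0.0473 0.0485]
gre 1265 ((500.26080322265625, 82.44673156738281), (74.91790008544922, 17.101459503173828), 23.369400024414062) [0.022  0.0241 0.0283]
red 2826 ((517.4273071289062, 204.0036163330078), (38.093170166015625, 57.56430435180664), 62.29328918457031) [0.0316 0.0414 0.0428]
red [ 0.45569465 -0.13572524] [ 0.50836464 -0.08024578]
cop [ 0.45771541 -0.37045654] [ 0.50992864 -0.31780613]
```

View pics/wrist3.png

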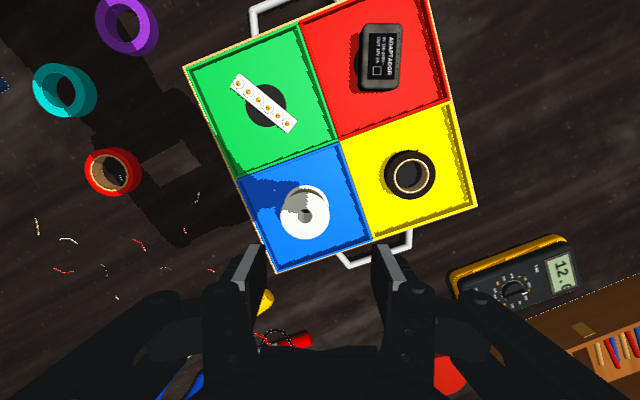

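The wrist view shows all four parts flat in the right bins: strip (263,104), adapter (380,57), tape (409,175) and spool (305,212). Each is within about 3 mm of its bin centre, and the look-alikes haven't moved.

```bash
python3 -c "
from plant import *
print(sign_off())"
```

```text
the job is handed in; nothing more can be done
None
```

The job is handed in: all four parts lie flat in their own bins, within about 3 mm of centre by the last camera check, and the red tape and copper spool were not moved; the sign-off returned no verdict.

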